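# Lacquer thickness check on a board under the bench microscope

### The job

The marked check spot on the lacquered circuit board is under the microscope: first turn the rotary stage by its finger post through half a turn, to the second click stop, so that the spot rests at the side away from the microscope's column. Then take the pen-shaped thickness gauge out of its leaning stand and hold it upright with its sprung foot wholly on the spot, pressing gently so that the foot is pushed about half way in; finish while still holding it so, with the gripper keeping the gauge there. Keep the fingers off the board, never push the gauge hard against it, and leave the other things on the bench where they lie.

Things in the scene. Friction and masses are not known exactly. Their poses are not given: they have to be found in the camera images.
- microscope: Bench microscope, fixed. Origin on the table on the vertical axis of its rotary stage; +y points from there to the column. Base plate 210 (x) by 275 (y) by 14 mm. Column 22 mm thick at y 140, 289 mm high; carriage and focus knobs reach x +-56 mm at height 175 to 225. White barrel over y 60, 37 mm thick (48 at its clamp), from 112 mm (lens) to 242 mm up. Nothing else rises over the stage.
- stage (a joint): Angle of the round steel stage (200 mm across, top 30 mm above the table), rad, counter-clockwise from above positive. Start about 0: spot under the lens (microscope's +y); half a turn, 3.14 or -3.14: spot at its -y. Turns both ways; a click stop every quarter turn: let go within 35 degrees of a stop it is drawn there and rests within 2 degrees. Stop to stop takes about 2 N at the post.
- post (a point): Centre of the top of the stage's upright steel finger post: 12 mm thick, 36 mm tall, top 66 mm above the table, 85 mm from the stage's axis, a quarter turn counter-clockwise of the spot: at the start at the microscope's -x, after half a turn at its +x (by way of its open -y side if turned counter-clockwise). Pinch it from above or push it; the board's long edge is 31 mm from the post's side.
- board: Green circuit board 96 (its x) by 144 (its y) by 3 mm screwed on the stage and turning with it, top face 41 mm above the table, parts on it up to 12 mm high (one pin row 15 mm). Origin at the centre of its underside, on the stage's axis.
- spot (a point): Centre of the marked check spot on the board's top face: a bare round copper disc with a white rim, 18 mm across, the only one of its size, 60 mm from the stage's axis at the board's +y end, 41 mm above the table.
- gauge: Pen-shaped gauge, 122 mm, 80 g, loose in its stand. Origin at the end of its foot (foot out), z up the gauge. Foot 8 mm thick to z 10, nose 13 mm thick to z 24, then a flat-sided body 22 (x) by 18 mm (y) up to z 122, steel below z 64, grey plastic above, display on -x. Centre of mass z 52. Take it across the 18 mm with the TCP at about z 86 (socket rim at z 62); draw it out along its z.
- foot (a joint): How far the gauge's sprung foot is pushed in, m: 0 fully out, 0.006 fully in (it then bottoms hard). The spring gives 0.6 N at the start plus 400 N/m: 1.8 N at half way (0.003), 3 N fully in.
- foot_tip (a point): Centre of the flat end of the gauge's foot; moves with the foot.
- stand: Gauge stand, fixed on a 3 mm mat: dark steel foot plate 90 (x) by 66 (y) by 16 mm with a black rectangular socket, open at the top, leaning 20 degrees: its top leans to the stand's -x. Origin at the centre of its underside; y level, across the gauge's 18 mm. Socket rim up to 94 mm high. The gauge has 1.5 mm play in it and is free once drawn out 40 mm along its length.
- screwdriver: Black-handled screwdriver, 150 mm, lying on the mat; a bystander.
- cutters: Side cutters, 115 mm, lying on the mat beside the stand; a bystander.
- reel: Grey solder reel, 64 mm across, 40 mm high; a bystander.
- jar: White jar with black lid, 48 mm across, 38 mm high; a bystander.
- powerbank: Flat black power bank 70 by 140 by 24 mm; a bystander.
- partsbox: Clear parts box 70 by 120 by 22 mm; a bystander.
- pump: Solder sucker, 180 mm, lying; a bystander.
- fluxpen: White flux pen with black cap, 130 mm, lying on the mat in front of the stand; a bystander.
Mind the look-alikes: they are no part of the job. What is shaped like the gauge but blue or pink is not meant. What is shaped like the stand but green is not meant.

How it is judged:
On the way, in this order (a step that is already met when the one before it is completed fails the run):
1. the stage turned half a turn and at rest in its click stop, the spot at the side away from the column (y of spot in the frame of microscope below 0 m and x of spot in the frame of microscope between -0.005 and 0.005 m and velocity of joint stage between -0.05 and 0.05 rad/s), for 0.2 s.
2. the gauge drawn out of its stand, held by the fingers (contact force between gauge and stand below 0.05 N and contact force between the fingers and gauge above 1 N and height (world z) of gauge above 0.06 m), for 0.2 s.
At the end, for the whole second after the job is handed in: Holding: spot within 5 mm of straight opposite the column; gauge in the fingers, still, within 6 degrees of upright; centre of its foot within 5 mm of the spot's centre, foot pushed in 1 to 5 mm of its 6, with 0.7 to 4 N on the board (y of spot in the frame of microscope below 0 m and x of spot in the frame of microscope between -0.005 and 0.005 m and horizontal distance between foot_tip and spot below 0.005 m and angle between gauge's own z axis and vertical below 0.105 rad and contact force between gauge and board between 0.7 and 4 N and value of joint foot between 0.001 and 0.005 m and contact force between the fingers and gauge above 1 N and linear speed of gauge below 0.01 m/s); the arm keeps its last pose, push and grip.
It fails at once if the fingers touch the board (contact force between the fingers and board above 0.5 N).
It fails at once if the gauge is pushed hard against the board (over 10 N) (contact force between gauge and board above 10 N).
It fails at once if one of the other things on the bench is moved more than 20 mm (distance of any of screwdriver, cutters, reel, jar, powerbank, partsbox, pump, fluxpen from where it was at the start of the episode above 0.02 m).
It also fails if it takes over 72 s, if anything falls off the work surface, if the arm or the gripper's body presses on something with over 40 N, if the wrist force passes 120 N, or if a joint passes its speed limit or range.

### The arm

A 7-joint arm with a two-finger parallel gripper is mounted at the origin on the work surface. World frame = base frame: x ahead of the robot, y to its left, z up, the work surface at z = 0. Lengths are in m, angles in rad, forces in N, time in s.
With the tool pointing down it reaches from about 0.425 to 0.925 m from the base axis. Payload 6.8 kg.
Tool frame: the origin (TCP) lies between the finger pads, 19 mm behind the fingertips; this is the grasp point; z points along the fingers, y is the line along which they close (so a half turn about z gives the same grasp; the last joint's range is limited). The gripper opens to 85 mm and grips with 20 to 120 N. Pads are 22 mm wide; open, the fingers measure 114 mm over their backs; the gripper's body (76 mm by 85 mm) begins 54 mm behind the grasp point. The pads swing forward as they close: fully open they stand 13 mm farther back than shut.
Start: joints at [1.151, 0.477, 0.022, 1.555, -0.011, 1.109, -0.083], TCP at [0.207, -0.642, 0.25] pointing down, gripper open.
Joint ranges: [-2.96, 2.96], [-0.34, 2.1], [-1.41, 1.46], [0.24, 2.44], [-1.37, 4.51], [0.17, 1.92], [-2.96, 2.96]. Speed limits (rad/s): [2.39, 2.39, 3.14, 3.14, 3.14, 3.14, 3.14].

### API

Orientations are given as a rotation vector (axis times angle).
In Python, from bench import r gives the robot as it stands. The module is installed in compiled form; this text tells all that it offers.
- The arm moves only by the tool servo_tool, never from a script. Its argument "commands" is a list of rows, each a list of 7 numbers: the turn, a rotation vector about the world's x, y, z in degrees, then the shift along the world's x, y, z in mm, then the closure, from 0 (fully open) to 1 (shut). A call has 1 to 5 rows; each row is the pose to reach, as a shift and turn from the pose commanded when the call began; what a row does not reach only later rows make up. A row lasts 1/12 s, in which the tool goes at most 41.7 mm and 7.16 degrees, less where a joint would pass 70% of its speed; a pose out of reach is approached as far as the arm can. A call with a gripper value outside its range is refused whole. The fingers move at their own pace and stop on an object; "force" is the grip in N (left out, the last holds). Time passes only in rows, so rows that repeat a pose let the fingers close. It gives the time, the measured TCP pose, the force, the opening and the grip force at its end, in the units of the state.
- r.get_obs(): the state, without advancing time (a new reading comes with each control period).
- r.grab_frame(name): name is "scene" or "side" or "wrist"; returns (picture, depth): 400x640x3 uint8, blue, green, red; 400x640 float32, m along the optical axis (not along the pixel's ray), 0 where there is no reading.
- r.camera_info(name): a dict with "vertical_fov" (degrees; the focal length in pixels is half the picture's height over the tangent of half this angle, whatever the lens; pixels are square), "cx", "cy" (the principal point, pixels), "cam_to_world" (4x4, takes a point from camera to world coordinates); the wrist camera has in their place "T_tool_cam" (4x4, takes a point from camera to tool coordinates, whose origin is the TCP and whose axes are the flange's). Camera axes: x right, y up, looking along -z (the intrinsics and any distortion apply to the point x, -y, -z); pixel columns grow to the right and rows downward; lengths in m; the calibration is good to about 2 mm. A picture is of the moment at which its call begins: read the wrist's pose just before it. camera_info takes no time and is no camera call.
- r.hand_in(): hands the job in; it is judged then, once.
The state is a dict: "clock": time; "joints": joint angles; "qvel": joint speeds; "tau": joint torques, N m; "tcp_pos": TCP position; "orientation": TCP orientation; "contact_force": force on the tool from outside, world axes, zero at the start; "moment": the same for the moment, N m; "grip_width": finger opening in m; "gripper_force": force on a finger pad.
Only numpy, scipy, OpenCV 4.12 (cv2) and the standard library are available. Lean on these libraries where they do the work, as an engineer would, in place of code of your own. Each camera call takes 0.05 s, during which the arm holds its last target. There are 200 camera calls.

## Working session

There is one attempt and no reset: what is moved stays moved. The work goes in short steps, Python scripts to look and compute and a tool call to move; the robot and the scene stay as the last step left them, time stands still between calls to the robot, and variables do not carry over. Pictures are saved under pics/ and viewed, at most 10 in all, crops included, and the job is handed in when it is done.

Besides the shell and the picture viewer there is one more tool, called after "Request:" in YAML: its name, and indented under it one key for each argument. servo_tool: Moves the arm, as the interface text tells. Its arguments: {"type":"object","properties":{"commands":{"type":"array"},"force":{"type":"number"}},"required":["commands"]}

```bash
mkdir -p pics; cat > h.py <<'E'
import numpy as np, cv2
from bench import r
from scipy.spatial.transform import Rotation as R
def cam(n,obs=None):
    i=r.camera_info(n); f=200/np.tan(np.radians(i["vertical_fov"]/2))
    if n=="wrist":
        T=np.eye(4);T[:3,:3]=R.from_rotvec(obs["orientation"]).as_matrix();T[:3,3]=obs["tcp_pos"];T=T@i["T_tool_cam"]
    else: T=np.array(i["cam_to_world"])
    return f,i["cx"],i["cy"],T
def ray(c,u,v):
    f,cx,cy,T=c; d=T[:3,:3]@np.array([(u-cx)/f,-(v-cy)/f,-1]); return T[:3,3],d
def plane(c,u,v,z):
    o,d=ray(c,u,v); return o+d*(z-o[2])/d[2]
def dpt(c,D,u,v):
    o,d=ray(c,u,v); return o+d*D[int(v),int(u)]
def grab(n,name):
    o=r.get_obs(); im,D=r.grab_frame(n); cv2.imwrite(f"pics/{name}.png",im); np.save(f"pics/{name}.npy",D); c=cam(n,o); np.savez(f"pics/{name}_c.npz",f=c[0],cx=c[1],cy=c[2],T=c[3]); return im,D,c
def load(name):
    z=np.load(f"pics/{name}_c.npz"); return cv2.imread(f"pics/{name}.png"),np.load(f"pics/{name}.npy"),(float(z["f"]),float(z["cx"]),float(z["cy"]),z["T"])
E
python3 - <<'E'
from h import *
o=r.get_obs();print({k:np.round(v,3) for k,v in o.items()})
for n in["scene","side","wrist"]:
    grab(n,n+"0");i=r.camera_info(n);print(n,i)
E
```

```text
{'clock': np.float64(0.0), 'joints': array([ 1.151,  0.478,  0.022,  1.556, -0.012,  1.109, -0.083]), 'qvel': array([0.001, 0.   , 0.   , 0.002, 0.001, 0.001, 0.001]), 'tau': array([ 1.0000e-03, -5.9644e+01,  1.6080e+00, -2.8120e+01,  1.2000e-02,
        9.0000e-03,  0.0000e+00]), 'tcp_pos': array([ 0.207, -0.642,  0.249]), 'orientation': array([-3.102e+00, -4.880e-01,  1.000e-03]), 'contact_force': array([-0.006, -0.531,  0.492]), 'moment': array([ 0.01 , -0.016, -0.017]), 'gripper_force': np.float64(0.0), 'grip_width': np.float64(0.086)}
scene {'vertical_fov': 50.001971367902485, 'cx': 313.33162100027556, 'cy': 197.98732956149058, 'cam_to_world': array([[ 0.68684235, -0.52248705,  0.50522754,  1.22146659],
       [ 0.72677146,  0.4869147 , -0.48447634, -0.75385689],
       [ 0.0071299 ,  0.69994382,  0.71416231,  1.06794048],
       [ 0.        ,  0.        ,  0.        ,  1.        ]])}
side {'vertical_fov': 51.73429750771586, 'cx': 327.5904466652265, 'cy': 199.1840962208482, 'cam_to_world': array([[-0.80800141,  0.43094151, -0.40177497, -0.05128343],
       [-0.58890455, -0.56984556,  0.57312082,  0.74383961],
       [ 0.01803187,  0.69968954,  0.71421943,  1.05972832],
       [ 0.        ,  0.        ,  0.        ,  1.        ]])}
wrist {'vertical_fov': 67.43054255899848, 'cx': 312.71771772239373, 'cy': 198.66179140223653, 'T_tool_cam': array([[ 8.68288045e-04,  9.66219973e-01,  2.57717306e-01,
         6.50719706e-02],
       [ 9.99998594e-01, -1.20862319e-03,  1.16216116e-03,
        -2.90714085e-04],
       [ 1.43438644e-03,  2.57715935e-01, -9.66219664e-01,
        -1.23116364e-01],
       [ 0.00000000e+00,  0.00000000e+00,  0.00000000e+00,
         1.00000000e+00]])}
```

View pics/scene0.png

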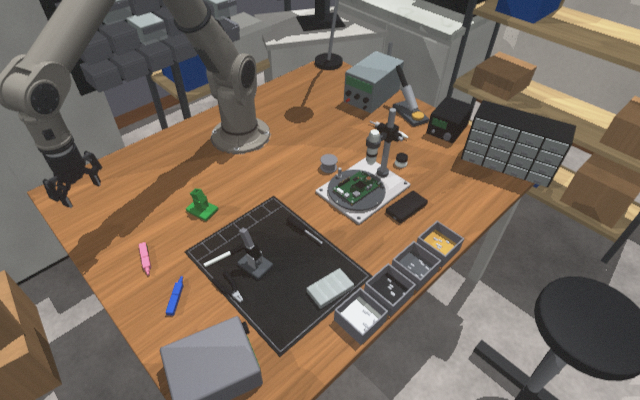

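View pics/side0.png

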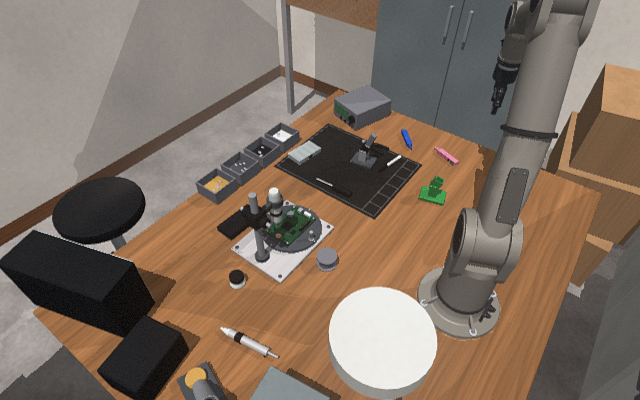

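Scene view: microscope on a white plate at (363,190), with the column at (385,150). The real gauge is grey in the dark stand at (250,250). The look-alikes are the green stand (203,205), the pink pen (145,258) and the blue pen (175,297). Side view: stage at (293,228), gauge at (370,145).

```bash
python3 - <<'E'
from h import *
def crop(n,x,y,w,h,k): 
    return cv2.resize(load(n)[0][y:y+h,x:x+w],None,fx=k,fy=k,interpolation=cv2.INTER_CUBIC)
a=np.hstack([crop("scene0",310,105,100,120,4)[:, :400],crop("side0",228,180,100,120,4)])
b=np.hstack([crop("scene0",215,215,100,30*2-30+0+0+0 if 0 else 75,4)[:,:400]*1, crop("side0",335,120,100,75,4)])
b=b[:, :800]
cv2.imwrite("pics/c1.png",cv2.resize(np.vstack([a,b]),None,fx=.75,fy=.75,interpolation=cv2.INTER_AREA))
print(a.shape,b.shape)
for n in["scene","side"]:
    im,D,c=load(n+"0")
    for (u,v) in ([(365,190),(250,265),(245,235),(203,205)] if n=="scene" else [(293,228),(370,145),(275,260)]): print(n,u,v,np.round(dpt(c,D,u,v),3))
    hsv=cv2.cvtColor(im,cv2.COLOR_BGR2HSV)
    # points with height in bands near microscope
    vv,uu=np.mgrid[0:400,0:640]
    o,_=ray(c,0,0); f,cx,cy,T=c
    d=np.stack([(uu-cx)/f,-(vv-cy)/f,-np.ones_like(uu,float)],-1)@T[:3,:3].T
    P=o+d*D[...,None]; np.save(f"pics/P_{n}.npy",P)
    w=(im.min(-1)>150)&(np.abs(P[...,2]-.014)<.006)&(D>0)
    k,l,s,_=cv2.connectedComponentsWithStats(w.astype(np.uint8))
    for j in range(1,k):
        if s[j,4]>100:
            q=P[l==j][:,:2].astype(np.float32); print(n,s[j],cv2.minAreaRect(q))
E
```

```text
(480, 800, 3) (300, 800, 3)
scene 365 190 [0.588 0.098 0.041]
scene 250 265 [ 0.552 -0.37   0.016]
scene 245 235 [ 0.542 -0.364  0.143]
scene 203 205 [ 0.248 -0.335  0.016]
scene [348 158  33  17 217] ((0.48476162552833557, 0.21624058485031128), (0.09859386831521988, 0.08548051863908768), 19.493896484375)
scene [346 171  64  52 623] ((0.6174862384796143, 0.13050401210784912), (0.09275340288877487, 0.2770925760269165), 2.2770233154296875)
scene [316 181  14  19 110] ((0.46724018454551697, 0.01209256425499916), (0.044260941445827484, 0.08772572129964828), 42.96140670776367)
side 293 228 [0.535 0.098 0.039]
side 370 145 [ 0.527 -0.348  0.104]
side 275 260 [0.512 0.215 0.013]
side [ 231  219  103   64 1478] ((0.5512521862983704, 0.13017500936985016), (0.2760941982269287, 0.20929522812366486), 89.60729217529297)
```

View pics/c1.png

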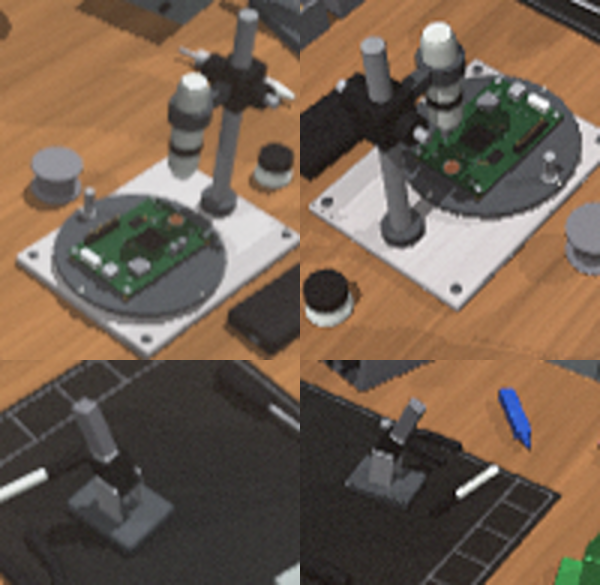

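Crop: the post top is at scene (340,168) and side (311,232), and the copper spot is at scene (368,178). The grey gauge leans in the dark stand in both views. Candidates for the gauge are grey in the stand (245,235), blue (175,297) and pink (145,258). I choose the grey one.

```bash
python3 - <<'E'
from h import *
from scipy.optimize import least_squares
for n,(pu,pv),(su,sv) in [("scene",(340,168.5),(368.5,178)),("side",(311.5,231),(279,235.5))]:
    im,D,c=load(n+"0");P=np.load(f"pics/P_{n}.npy")
    print(n,"post",plane(c,pu,pv,.066).round(4),"spot",plane(c,su,sv,.041).round(4))
    reg=(np.abs(P[...,0]-.55)<.13)&(np.abs(P[...,1]-.1)<.16)
    m=reg&(P[...,2]>.02)&(P[...,2]<.036)&(im.max(-1)<130)
    cnt=max(cv2.findContours(cv2.morphologyEx(m.astype(np.uint8),cv2.MORPH_OPEN,np.ones((2,2))),0,1)[0],key=cv2.contourArea)
    h=cv2.convexHull(cnt)[:,0]; q=np.array([plane(c,u,v,.03)[:2] for u,v in h])
    s=least_squares(lambda p:np.hypot(*(q-p[:2]).T)-.1,[.55,.1],loss="soft_l1",f_scale=.003); print("axis",s.x.round(4),np.abs(s.fun).max().round(4))
    col=reg&(P[...,2]>.235)&(P[...,2]<.31); print("column/barrel z",P[col].mean(0).round(3)); 
    c2=reg&(P[...,2]>.26); print("col top",P[c2].mean(0).round(3),P[c2][:,2].max().round(3)); 
    st=(np.abs(P[...,0]-.55)<.1)&(np.abs(P[...,1]+.36)<.1)
    pl=st&(P[...,2]>.012)&(P[...,2]<.021)
    k,l,sx,_=cv2.connectedComponentsWithStats(pl.astype(np.uint8)); j=1+np.argmax(sx[1:,4])
    print("plate",cv2.minAreaRect(P[l==j][:,:2].astype(np.float32)),sx[j])
    for lo in np.arange(.06,.18,.01):
        t=st&(P[...,2]>lo)&(P[...,2]<lo+.01)
        if t.sum()>3: print(round(lo,2),t.sum(),P[t].mean(0).round(3),np.ptp(P[t],0).round(3))
E
```

```text
scene post [0.4711 0.0939 0.066 ] spot [0.5557 0.1524 0.041 ]
axis [0.5615 0.0888] 0.0033
column/barrel z [0.557 0.2   0.258]
col top [0.557 0.229 0.279] 0.292
plate ((0.5549383759498596, -0.35526785254478455), (0.09391091018915176, 0.06726386398077011), 8.448095321655273) [237 254  36  25 301]
0.06 54 [ 0.565 -0.36   0.065] [0.031 0.039 0.009]
0.07 45 [ 0.562 -0.358  0.075] [0.039 0.034 0.01 ]
0.08 42 [ 0.557 -0.359  0.085] [0.034 0.029 0.009]
0.09 57 [ 0.554 -0.356  0.094] [0.03 0.03 0.01]
0.1 28 [ 0.547 -0.358  0.105] [0.024 0.02  0.01 ]
0.11 27 [ 0.542 -0.359  0.115] [0.02 0.02 0.01]
0.12 26 [ 0.539 -0.36   0.125] [0.024 0.018 0.009]
0.13 25 [ 0.537 -0.36   0.135] [0.021 0.018 0.009]
0.14 44 [ 0.529 -0.36   0.145] [0.028 0.019 0.01 ]
0.15 9 [ 0.532 -0.357  0.152] [0.011 0.013 0.002]
side post [0.4658 0.0896 0.066 ] spot [0.5498 0.1499 0.041 ]
axis [0.5426 0.0957] 0.0068
column/barrel z [0.548 0.209 0.258]
col top [0.548 0.236 0.279] 0.291
plate ((0.5526214838027954, -0.35225942730903625), (0.09135217219591141, 0.06689998507499695), 8.252942085266113) [350 152  27  17 177]
0.06 21 [ 0.55  -0.341  0.065] [0.03  0.023 0.009]
0.07 19 [ 0.549 -0.342  0.075] [0.032 0.027 0.01 ]
0.08 25 [ 0.544 -0.348  0.085] [0.031 0.037 0.009]
0.09 24 [ 0.544 -0.348  0.095] [0.034 0.03  0.009]
0.1 12 [ 0.537 -0.35   0.106] [0.018 0.01  0.01 ]
0.11 15 [ 0.532 -0.35   0.115] [0.024 0.012 0.009]
0.12 9 [ 0.53  -0.351  0.124] [0.019 0.008 0.008]
0.13 21 [ 0.523 -0.352  0.135] [0.023 0.019 0.01 ]
0.14 21 [ 0.524 -0.357  0.145] [0.02  0.023 0.009]
```

Request:
servo_tool:
  commands:
    - [0,0,7,17,36,0,0]
    - [0,0,14,34,72,0,0]
    - [0,0,21,51,108,0,0.2]
    - [0,0,28,68,144,0,0.5]
    - [0,0,35,85,180,0,0.55]
  force: 25

```text
clock: 0.57
tcp_pos: [0.2924, -0.4606, 0.2498]
orientation: [-2.809, -1.407, 0.0]
contact_force: [0.4, 0.1, 0.9]
grip_width: 0.0518
gripper_force: 0.0
```

Request:
servo_tool:
  commands:
    - [0,0,7,17,36,0,0.55]
    - [0,0,14,34,72,0,0.55]
    - [0,0,21,51,108,0,0.55]
    - [0,0,27,68,144,0,0.55]
    - [0,0,27,85,180,0,0.55]

```text
clock: 0.98
tcp_pos: [0.3773, -0.2806, 0.25]
orientation: [2.404, 2.023, -0.0]
contact_force: [0.4, -0.2, -0.6]
grip_width: 0.0379
gripper_force: 0.0
```

Request:
servo_tool:
  commands:
    - [0,0,0,9,40,0,0.55]
    - [0,0,0,18,80,0,0.55]
    - [0,0,0,27,120,0,0.55]
    - [0,0,0,36,160,0,0.55]
    - [0,0,0,45,200,0,0.55]

```text
clock: 1.4
tcp_pos: [0.4219, -0.0806, 0.2501]
orientation: [2.409, 2.016, -0.0]
contact_force: [0.7, 0.2, -1.1]
grip_width: 0.0384
gripper_force: 0.0
```

Request:
servo_tool:
  commands:
    - [0,0,0,9,35,-10,0.55]
    - [0,0,0,18,70,-20,0.55]
    - [0,0,0,27,105,-30,0.55]
    - [0,0,0,36,140,-40,0.55]
    - [0,0,0,45,172,-50,0.55]

```text
clock: 1.82
tcp_pos: [0.4671, 0.0916, 0.1996]
orientation: [2.409, 2.017, 0.001]
contact_force: [0.9, -0.9, -1.0]
grip_width: 0.0386
gripper_force: 0.0
```

Request:
servo_tool:
  commands:
    - [0,0,0,0,0,0,0.55]
    - [0,0,0,0,0,0,0.55]
    - [0,0,0,0,0,0,0.55]

```text
clock: 2.07
tcp_pos: [0.4668, 0.089, 0.1998]
orientation: [-2.409, -2.017, 0.002]
contact_force: [-0.7, -0.5, -0.4]
grip_width: 0.0385
gripper_force: 0.0
```

```bash
python3 - <<'E'
from h import *
grab("wrist","w1")
E
```

```text
(no output)
```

View pics/w1.png

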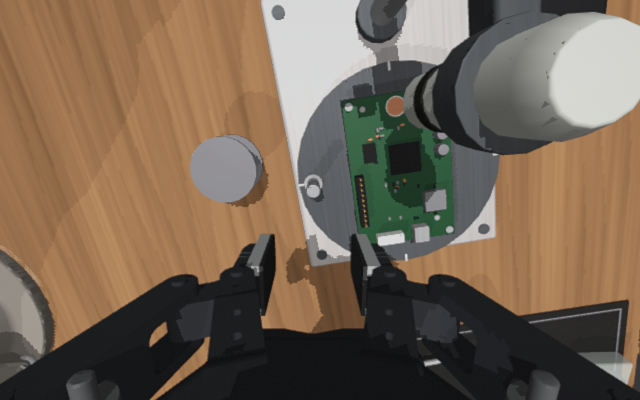

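Wrist view: post top at (313,188), spot at (395,104). The board is clear of the fingers.

```bash
python3 - <<'E'
from h import *
im,D,c=load("w1")
print("post",plane(c,313,186,.066),dpt(c,D,313,187),"spot",plane(c,395,104.5,.041),dpt(c,D,395,104))
m=cv2.inRange(im,(0,0,0),(255,255,255))
# stage circle
vv,uu=np.mgrid[0:400,0:640]; f,cx,cy,T=c
P=T[:3,3]+(np.stack([(uu-cx)/f,-(vv-cy)/f,-np.ones_like(uu,float)],-1)@T[:3,:3].T)*D[...,None]
w=(P[...,2]>.024)&(P[...,2]<.034)&(D>0)
k,l,s,_=cv2.connectedComponentsWithStats(w.astype(np.uint8));j=1+np.argmax(s[1:,4]);q=P[l==j][:,:2]
h=cv2.convexHull(q.astype(np.float32))[:,0]
print(cv2.minEnclosingCircle(h))
w=(np.abs(P[...,2]-.041)<.004)&(D>0)&(im[...,1]>im[...,2]+15)
print("board",cv2.minAreaRect(P[w][:,:2].astype(np.float32)))
E
```

```text
post [0.46819997 0.09742502 0.066     ] [0.4679944  0.09626402 0.06475462] spot [0.55281583 0.15281653 0.041     ] [0.55297263 0.15324325 0.04057939]
((0.5433400869369507, 0.09706210345029831), 0.09887278079986572)
board ((0.5523034334182739, 0.09169753640890121), (0.14351209998130798, 0.09652181714773178), 89.1847152709961)
```

Request:
servo_tool:
  commands:
    - [0,0,0,1,5,-30,0.55]
    - [0,0,0,1,5,-60,0.55]
    - [0,0,0,1,5,-90,0.55]
    - [0,0,0,1,5,-118,0.55]
    - [0,0,0,1,5,-134,0.55]

```text
clock: 2.53
tcp_pos: [0.4669, 0.0921, 0.0638]
orientation: [-2.412, -2.013, 0.005]
contact_force: [-0.9, -0.2, -0.4]
grip_width: 0.0387
gripper_force: 0.0
```

Request:
servo_tool:
  commands:
    - [0,0,0,0,0,0,0.6]
    - [0,0,0,0,0,0,0.75]
    - [0,0,0,0,0,0,0.9]
    - [0,0,0,0,0,0,1]
    - [0,0,0,0,0,0,1]
  force: 25

```text
clock: 2.95
tcp_pos: [0.4678, 0.0941, 0.0671]
orientation: [2.409, 2.015, -0.0]
contact_force: [-4.9, -0.2, 4.7]
grip_width: 0.0105
gripper_force: 25.0
```

Request:
servo_tool:
  commands:
    - [0,0,0,0,0,0,1]
    - [0,0,0,0,0,0,1]
    - [0,0,0,0,0,0,1]

```text
clock: 3.2
tcp_pos: [0.4678, 0.0944, 0.0671]
orientation: [2.409, 2.016, -0.0]
contact_force: [-4.9, -0.8, 7.7]
grip_width: 0.0108
gripper_force: 25.3
```

Request:
servo_tool:
  commands:
    - [0,0,6.8,0.7,-10.7,0,1]
    - [0,0,13.6,2.7,-21.1,0,1]
    - [0,0,20.4,6,-31.3,0,1]
    - [0,0,27.2,10.5,-41,0,1]
    - [0,0,34,16.2,-50,0,1]

```text
clock: 3.62
tcp_pos: [0.4826, 0.0433, 0.067]
orientation: [-1.706, -2.638, 0.006]
contact_force: [-10.0, -2.1, 12.4]
grip_width: 0.0105
gripper_force: 25.9
```

Request:
servo_tool:
  commands:
    - [0,0,6.8,6.8,-8.2,0,1]
    - [0,0,13.6,14.6,-15.5,0,1]
    - [0,0,20.4,23.2,-21.8,0,1]
    - [0,0,27.2,32.6,-26.9,0,1]
    - [0,0,34,42.5,-30.9,0,1]

```text
clock: 4.03
tcp_pos: [0.5276, 0.0101, 0.0671]
orientation: [0.864, 3.018, -0.007]
contact_force: [-3.5, -5.1, 3.0]
grip_width: 0.0105
gripper_force: 25.1
```

Request:
servo_tool:
  commands:
    - [0,0,6.8,10.3,-2.7,0,1]
    - [0,0,13.6,20.9,-4,0,1]
    - [0,0,20.4,31.6,-4,0,1]
    - [0,0,27.2,42.2,-2.7,0,1]
    - [0,0,34,52.5,0,0,1]

```text
clock: 4.45
tcp_pos: [0.5805, 0.0111, 0.0671]
orientation: [-0.056, 3.14, -0.005]
contact_force: [-4.2, -1.5, 4.2]
grip_width: 0.0107
gripper_force: 25.2
```

Request:
servo_tool:
  commands:
    - [0,0,6.8,9.9,3.9,0,1]
    - [0,0,13.6,19.3,9.1,0,1]
    - [0,0,20.4,27.9,15.3,0,1]
    - [0,0,27.2,35.7,22.6,0,1]
    - [0,0,34,42.5,30.9,0,1]

```text
clock: 4.87
tcp_pos: [0.623, 0.044, 0.0671]
orientation: [-0.973, 2.986, -0.001]
contact_force: [-3.2, 1.0, 3.0]
grip_width: 0.0105
gripper_force: 25.2
```

Request:
servo_tool:
  commands:
    - [0,0,6.8,5.7,9,0,1]
    - [0,0,13.6,10.3,18.7,0,1]
    - [0,0,20.4,13.6,28.8,0,1]
    - [0,0,27.2,15.6,39.3,0,1]
    - [0,0,34,16.2,50,0,1]

```text
clock: 5.28
tcp_pos: [0.6372, 0.0946, 0.0671]
orientation: [1.805, -2.569, -0.0]
contact_force: [-9.7, -2.2, 8.2]
grip_width: 0.0104
gripper_force: 25.8
```

Request:
servo_tool:
  commands:
    - [0,0,0,0,0,0,1]
    - [0,0,0,0,0,0,1]
    - [0,0,0,0,0,0,1]
    - [0,0,0,0,0,0,1]

```text
clock: 5.62
tcp_pos: [0.6372, 0.0942, 0.0671]
orientation: [1.797, -2.574, 0.0]
contact_force: [-7.3, -1.4, 5.4]
grip_width: 0.0107
gripper_force: 25.5
```

Request:
servo_tool:
  commands:
    - [0,0,0,0,0,0,0.8]
    - [0,0,0,0,0,0,0.6]
    - [0,0,0,0,0,0,0.55]
    - [0,0,0,0,0,0,0.55]
    - [0,0,0,0,0,0,0.55]

```text
clock: 6.03
tcp_pos: [0.6384, 0.0943, 0.0662]
orientation: [-1.798, 2.576, -0.001]
contact_force: [0.1, 0.5, 0.1]
grip_width: 0.0385
gripper_force: 0.0
```

Request:
servo_tool:
  commands:
    - [0,0,0,0,0,25,0.55]
    - [0,0,0,0,0,60,0.55]
    - [0,0,0,-10,-30,85,0.55]
    - [0,0,0,-25,-60,110,0.55]
    - [0,0,0,-40,-90,135,0.55]

```text
clock: 6.45
tcp_pos: [0.5978, 0.0045, 0.202]
orientation: [-1.8, 2.574, -0.0]
contact_force: [1.5, -0.8, 0.2]
grip_width: 0.0383
gripper_force: 0.0
```

Request:
servo_tool:
  commands:
    - [0,0,0,0,0,0,0.55]
    - [0,0,0,0,0,0,0.55]
    - [0,0,0,0,0,0,0.55]

```text
clock: 6.7
tcp_pos: [0.5981, 0.0047, 0.2008]
orientation: [-1.798, 2.576, -0.0]
contact_force: [-0.8, 1.3, -0.5]
grip_width: 0.0382
gripper_force: 0.0
```

```bash
python3 - <<'E'
from h import *
for n,k in [("wrist","w2"),("scene","s2"),("side","d2")]:
    im,D,c=grab(n,k)
    hsv=cv2.cvtColor(im,cv2.COLOR_BGR2HSV)
    m=cv2.inRange(hsv,(4,80,90),(16,200,255))
    kk,l,s,ce=cv2.connectedComponentsWithStats(m)
    for j in range(1,kk):
        u,v=ce[j]; p=plane(c,u,v,.041)
        if s[j,4]>8 and abs(p[0]-.553)<.07 and abs(p[1]-.0925)<.1 and abs(dpt(c,D,u,v)[2]-.041)<.006: print(n,s[j],ce[j].round(1),p.round(4),dpt(c,D,u,v).round(4))
E
```

```text
wrist [359 190  15  14 156] [366.  196.6] [0.552  0.0312 0.041 ] [0.552  0.0312 0.0409]
scene [343 193   4   4  14] [344.5 194.3] [0.5541 0.032  0.041 ] [0.5566 0.0291 0.0447]
side [300 211   5   5  16] [301.6 212.9] [0.5531 0.0308 0.041 ] [0.5543 0.0294 0.0391]
```

```bash
python3 - <<'E'
from h import *
o=r.get_obs(); Rc=R.from_rotvec(o["orientation"])
y=np.radians(8.3); xs=np.array([np.cos(y),np.sin(y),0]); t=np.radians(20)
z=np.sin(t)*xs-np.cos(t)*np.array([0,0,1]); ya=np.array([-np.sin(y),np.cos(y),0])
for s in(1,-1):
    Y=ya*s; Rt=R.from_matrix(np.column_stack([np.cross(Y,z),Y,z])); d=(Rt*Rc.inv()).as_rotvec(degrees=True); print(s,d.round(2),np.linalg.norm(d), np.cross(Y,z))
E
```

```text
1 [ 13.18 -16.31 -61.06] 64.5593960389972 [-0.92985008 -0.13565046 -0.34202014]
-1 [-18.59 -15.24 116.91] 119.3533996920672 [0.92985008 0.13565046 0.34202014]
```

Request:
servo_tool:
  commands:
    - [1.3,-1.6,-6.1,-9.3,-36.6,0.5,0.5]
    - [2.6,-3.3,-12.2,-18.6,-73.2,1,0.5]
    - [4,-4.9,-18.3,-27.9,-109.8,1.5,0.5]
    - [5.3,-6.5,-24.4,-37.2,-146.4,2,0.5]
    - [6.6,-8.15,-30.5,-46.5,-183,2.5,0.5]

```text
clock: 7.27
tcp_pos: [0.5514, -0.1787, 0.2028]
orientation: [-0.99, 2.789, 0.021]
contact_force: [0.4, -0.5, -0.3]
grip_width: 0.0425
gripper_force: 0.0
```

Request:
servo_tool:
  commands:
    - [1.3,-1.6,-6.1,-9.3,-36.6,0.5,0.5]
    - [2.6,-3.3,-12.2,-18.6,-73.2,1,0.5]
    - [4,-4.9,-18.3,-27.9,-109.8,1.5,0.5]
    - [5.3,-6.5,-24.4,-37.2,-146.4,2,0.5]
    - [6.6,-8.15,-30.5,-46.5,-183,2.5,0.5]

```text
clock: 7.68
tcp_pos: [0.5049, -0.3621, 0.2053]
orientation: [-0.194, 2.785, 0.037]
contact_force: [1.5, 0.2, 0.1]
grip_width: 0.0429
gripper_force: 0.0
```

Request:
servo_tool:
  commands:
    - [0,0,0,0,0,0,0.5]
    - [0,0,0,0,0,0,0.5]
    - [0,0,0,0,0,0,0.5]

```text
clock: 7.93
tcp_pos: [0.5058, -0.3597, 0.2055]
orientation: [-0.203, 2.786, 0.037]
contact_force: [1.1, 0.4, 0.2]
grip_width: 0.0427
gripper_force: 0.0
```

```bash
python3 - <<'E'
from h import *
grab("wrist","w3")
E
```

```text
(no output)
```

View pics/w3.png

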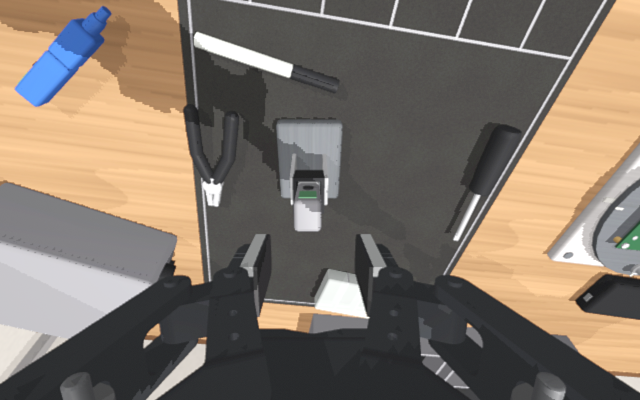

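Wrist view: the gauge's bright top face is at about (308,217), with its green display at (308,192). The stand plate is square to the tool.

```bash
python3 - <<'E'
from h import *
im,D,c=load("w3")
cv2.imwrite("pics/c3.png",cv2.resize(im[110:250,250:370],None,fx=4,fy=4,interpolation=cv2.INTER_CUBIC))
for v in range(184,236,4): print(v,[tuple((dpt(c,D,u,v)*1000).round().astype(int)) if D[v,u]>0 else 0 for u in(296,300,308,316,320)])
f,cx,cy,T=c
vv,uu=np.mgrid[0:400,0:640]
P=T[:3,3]+(np.stack([(uu-cx)/f,-(vv-cy)/f,-np.ones_like(uu,float)],-1)@T[:3,:3].T)*D[...,None]
pl=(np.abs(P[...,2]-.019)<.003)&(np.hypot(P[...,0]-.555,P[...,1]+.355)<.065)&(im.min(-1)>75)
k,l,s,_=cv2.connectedComponentsWithStats(pl.astype(np.uint8));j=1+np.argmax(s[1:,4])
print(cv2.minAreaRect(P[l==j][:,:2].astype(np.float32)),P[l==j][:,2].mean())
g=(P[...,2]>.105)&(np.hypot(P[...,0]-.53,P[...,1]+.355)<.05)&(D>0)
# rays in tool frame
o=r.get_obs();Rt=R.from_rotvec(o["orientation"]).as_matrix(); Q=(P[g]-o["tcp_pos"])@Rt*1000
print("tool frame min/max",Q.min(0).round(1),Q.max(0).round(1),np.percentile(Q,[2,98],axis=0).round(1), g.sum())
for a in np.arange(Q[:,2].min(),Q[:,2].max(),5):
    q=Q[(Q[:,2]>=a)&(Q[:,2]<a+5)]
    if len(q): print(a.round(1),len(q),q.min(0).round(1),q.max(0).round(1))
print(Rt.round(3))
E
```

```text
184 [(np.int64(541), np.int64(-368), np.int64(80)), (np.int64(531), np.int64(-365), np.int64(96)), (np.int64(529), np.int64(-359), np.int64(98)), (np.int64(529), np.int64(-353), np.int64(95)), (np.int64(543), np.int64(-347), np.int64(72))]
188 [(np.int64(545), np.int64(-368), np.int64(81)), (np.int64(525), np.int64(-366), np.int64(110)), (np.int64(523), np.int64(-360), np.int64(113)), (np.int64(523), np.int64(-354), np.int64(111)), (np.int64(546), np.int64(-346), np.int64(74))]
192 [(np.int64(524), np.int64(-368), np.int64(117)), (np.int64(519), np.int64(-366), np.int64(124)), (np.int64(519), np.int64(-360), np.int64(124)), (np.int64(520), np.int64(-354), np.int64(121)), (np.int64(548), np.int64(-346), np.int64(78))]
196 [(np.int64(519), np.int64(-369), np.int64(130)), (np.int64(516), np.int64(-366), np.int64(134)), (np.int64(515), np.int64(-361), np.int64(134)), (np.int64(515), np.int64(-355), np.int64(134)), (np.int64(551), np.int64(-346), np.int64(80))]
200 [(np.int64(515), np.int64(-369), np.int64(140)), (np.int64(515), np.int64(-366), np.int64(141)), (np.int64(514), np.int64(-36
[... 2697 characters left out ...]
10.1 -35.2   0.9] [12.7 34.7  5.8]
5.8 324 [-10.  -35.    5.8] [12.7 34.1 10.8]
10.8 181 [-10.1 -28.2  10.9] [12.6 27.7 15.6]
15.8 40 [ -8.1 -21.9  15.8] [ 8.9 21.2 18.2]
55.8 95 [ -4.1 -11.   59.5] [15.   2.6 60.8]
60.8 754 [ -4.9 -12.5  60.8] [16.5  4.7 65.8]
65.8 65 [ 13.9 -12.6  65.9] [16.7  4.7 70.6]
70.8 44 [ 13.2 -12.8  70.9] [16.8  4.9 75.7]
75.8 39 [ 13.1 -12.4  75.8] [16.7  5.  80.8]
80.8 42 [ 13.4 -12.8  80.9] [16.8  4.4 85.8]
85.8 27 [ 14.3 -12.3  86.5] [16.4  4.5 90.4]
90.8 53 [ 13.9 -12.6  91. ] [17.7  4.6 95.8]
95.8 26 [ 13.9 -12.1  95.9] [ 17.6   4.7 100.4]
100.8 1 [ 13.  -13.  101.7] [ 13.  -13.  101.7]
[[-0.929 -0.147  0.338]
 [-0.138  0.989  0.051]
 [-0.342  0.001 -0.94 ]]
```

View pics/c3.png

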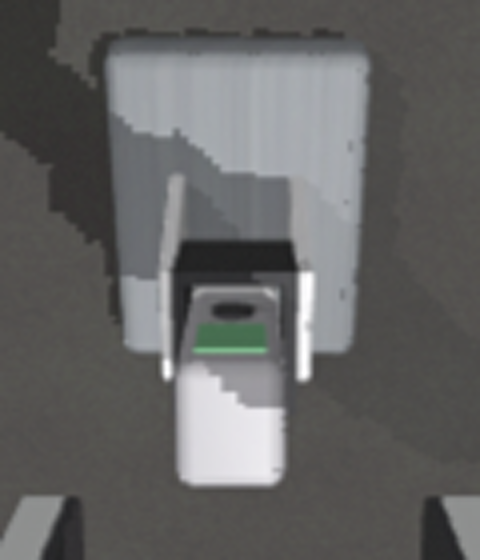

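Request:
servo_tool:
  commands:
    - [0,0,0,1,-3,-20,0.5]
    - [0,0,0,8,-2,-40,0.5]
    - [0,0,0,15,-1,-60,0.5]
    - [0,0,0,22,0,-78,0.5]
    - [0,0,0,27.8,0.2,-92.7,0.5]

```text
clock: 8.4
tcp_pos: [0.5343, -0.3578, 0.112]
orientation: [-0.207, 2.786, 0.038]
contact_force: [0.1, -0.3, 0.8]
grip_width: 0.0427
gripper_force: 0.0
```

Request:
servo_tool:
  commands:
    - [0,0,0,0,0,0,0.5]
    - [0,0,0,0,0,0,0.6]
    - [0,0,0,0,0,0,0.65]
    - [0,0,0,0,0,0,0.7]
    - [0,0,0,0,0,0,0.75]
  force: 40

```text
clock: 8.82
tcp_pos: [0.5332, -0.3612, 0.1142]
orientation: [-0.2, 2.785, 0.033]
contact_force: [-0.1, 0.1, 0.4]
grip_width: 0.0215
gripper_force: 0.2
```

Request:
servo_tool:
  commands:
    - [0,0,0,0,0,0,0.85]
    - [0,0,0,0,0,0,1]
    - [0,0,0,0,0,0,1]
    - [0,0,0,0,0,0,1]

```text
clock: 9.15
tcp_pos: [0.5332, -0.3611, 0.1139]
orientation: [-0.2, 2.786, 0.034]
contact_force: [-2.3, 1.1, 6.4]
grip_width: 0.0175
gripper_force: 43.2
```

Request:
servo_tool:
  commands:
    - [0,0,0,-3.4,-0.5,9.4,1]
    - [0,0,0,-8.5,-1.3,23.5,1]
    - [0,0,0,-15.2,-2.3,42.3,1]
    - [0,0,0,-23.7,-3.6,65.8,1]
    - [0,0,0,-32.1,-4.8,89.3,1]

```text
clock: 9.57
tcp_pos: [0.4995, -0.3658, 0.203]
orientation: [-0.2, 2.788, 0.036]
contact_force: [0.4, -1.3, -1.4]
grip_width: 0.0173
gripper_force: 42.3
```

Request:
servo_tool:
  commands:
    - [0,0,0,-3.4,-0.5,9.4,1]
    - [0,0,0,-3.4,-0.5,9.4,1]
    - [0,0,0,-3.4,-0.5,9.4,1]

```text
clock: 9.82
tcp_pos: [0.4968, -0.3669, 0.2114]
orientation: [-0.199, 2.787, 0.034]
contact_force: [0.2, -0.1, -1.2]
grip_width: 0.0171
gripper_force: 42.3
```

```bash
python3 - <<'E'
from h import *
a=grab("scene","s4")[0][150:290,180:330];b=grab("side","d4")[0][70:210,320:470];grab("wrist","w4")
cv2.imwrite("pics/c4.png",cv2.resize(np.hstack([a,b]),None,fx=2.6,fy=2.6,interpolation=cv2.INTER_CUBIC))
o=r.get_obs(); print(o["tcp_pos"],R.from_rotvec(o["orientation"]).as_matrix().round(4))
E
```

```text
[ 0.49689299 -0.36591459  0.21029277] [[-0.9307 -0.1432  0.3367]
 [-0.1342  0.9897  0.05  ]
 [-0.3404  0.0013 -0.9403]]
```

View pics/c4.png

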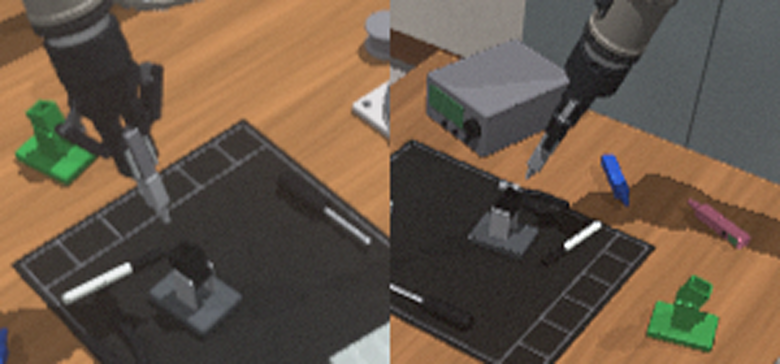

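The gauge is out and held by the grey plastic: scene crop (150,180), side crop (545,155). Nothing else has been disturbed.

Request:
servo_tool:
  commands:
    - [-0.3,2,0,3,20,0,1]
    - [-0.6,3.9,0,8,55,0,1]
    - [-0.9,5.9,0,14,95,-1,1]
    - [-1.2,7.9,0,20,135,-3,1]
    - [-1.5,9.9,0,26,175,-5,1]

```text
clock: 10.38
tcp_pos: [0.5231, -0.1895, 0.206]
orientation: [-0.212, 2.962, 0.017]
contact_force: [0.4, 0.7, -1.2]
grip_width: 0.0176
gripper_force: 42.3
```

Request:
servo_tool:
  commands:
    - [-0.3,2,0,6,40,-1,1]
    - [-0.6,3.9,0,12,80,-2,1]
    - [-0.9,5.9,0,18,120,-3,1]
    - [-1.2,7.9,0,24,160,-4,1]
    - [-1.5,9.8,0,28,200,-5,1]

```text
clock: 10.8
tcp_pos: [0.5514, 0.0109, 0.2009]
orientation: [0.226, -3.132, 0.005]
contact_force: [0.9, -0.3, -1.1]
grip_width: 0.0174
gripper_force: 42.3
```

Request:
servo_tool:
  commands:
    - [0,0,0,1,12,0,1]
    - [0,0,0,1.6,22,0,1]
    - [0,0,0,1.6,22,0,1]
    - [0,0,0,1.6,22,0,1]
    - [0,0,0,1.6,22,0,1]

```text
clock: 11.22
tcp_pos: [0.5528, 0.0283, 0.2011]
orientation: [-0.221, 3.134, -0.006]
contact_force: [-0.3, -0.8, -0.9]
grip_width: 0.0176
gripper_force: 42.3
```

```bash
python3 - <<'E'
from h import *
o=r.get_obs(); print(o["tcp_pos"],o["contact_force"],R.from_rotvec(o["orientation"]).as_matrix().round(4))
w=grab("wrist","w5")[0][100:300,210:410]; s=grab("scene","s5")[0][125:205,310:390]; d=grab("side","d5")[0][160:240,260:340]
q=lambda a,k:cv2.resize(a,(400,400),interpolation=cv2.INTER_CUBIC)
cv2.imwrite("pics/c5.png",cv2.resize(np.hstack([q(w,1),q(s,1),q(d,1)]),(798,266)) if 0 else np.hstack([cv2.resize(x,(266,266),interpolation=cv2.INTER_CUBIC) for x in(w,s,d)]))
E
```

```text
[0.55280518 0.02826835 0.20112232] [-0.2830322  -0.80430912 -0.89399423] [[-9.901e-01 -1.405e-01  4.000e-04]
 [-1.405e-01  9.901e-01 -4.000e-03]
 [ 2.000e-04 -4.000e-03 -1.000e+00]]
```

View pics/c5.png

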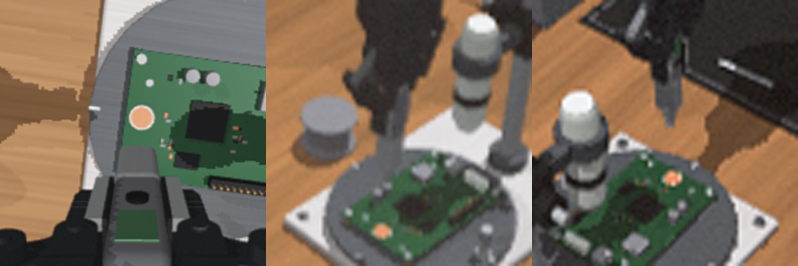

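Wrist crop: the spot is just beyond the gauge's lower end. The foot tip is visible in the scene crop at about (392,172) and in the side crop at about (670,125).

```bash
python3 - <<'E'
from h import *
o=r.get_obs(); Rt=R.from_rotvec(o["orientation"]).as_matrix()
im,D,c=load("w5"); f,cx,cy,T=c
vv,uu=np.mgrid[0:400,0:640]
def cloud(c,D):
    f,cx,cy,T=c
    return T[:3,3]+(np.stack([(uu-cx)/f,-(vv-cy)/f,-np.ones_like(uu,float)],-1)@T[:3,:3].T)*D[...,None]
P=cloud(c,D); Q=(P-o["tcp_pos"])@Rt*1000
g=(np.abs(Q[...,1])<13)&(np.abs(Q[...,0])<25)&(Q[...,2]>-45)&(Q[...,2]<100)&(D>0)
for a in range(-45,100,6):
    q=Q[g&(Q[...,2]>=a)&(Q[...,2]<a+6)]
    if len(q)>3: print(a,len(q),np.percentile(q,[3,50,97],axis=0)[:,:2].round(1).tolist())
sp=[]
for n,u,v in(("s5",348,176.6),("d5",301.5,197.6)):
    im,D,c=load(n); sp.append(ray(c,u,v))
    P=cloud(c,D); Q=(P-o["tcp_pos"])@Rt*1000
    for a in range(20,100,8):
        q=Q[(np.hypot(Q[...,0],Q[...,1])<20)&(Q[...,2]>=a)&(Q[...,2]<a+8)&(D>0)]
        if len(q)>2: print(n,a,len(q),q.mean(0).round(1),q.max(0).round(1))
(o1,d1),(o2,d2)=sp
s=np.linalg.lstsq(np.column_stack([d1,-d2]),o2-o1,rcond=None)[0]; a=o1+d1*s[0];b=o2+d2*s[1]
print("tip tri",a.round(4),b.round(4)); print("tool",(((a+b)/2-o["tcp_pos"])@Rt*1000).round(1))
hs=cv2.cvtColor(cv2.imread("pics/w5.png"),cv2.COLOR_BGR2HSV); im,D,c=load("w5")
m=cv2.inRange(hs,(4,80,90),(16,200,255)); k,l,s,ce=cv2.connectedComponentsWithStats(m); 
for j in range(1,k):
    if s[j,4]>60: print("spot?",s[j],plane(c,*ce[j],.041).round(4))
E
```

```text
-45 46 [[9.1, -11.7], [11.8, -9.3], [16.8, 10.0]]
-39 1164 [[-5.6, -11.3], [2.2, 0.3], [12.8, 11.5]]
-33 1656 [[-6.4, -11.2], [6.5, -0.4], [12.5, 11.3]]
-27 755 [[-5.6, -12.0], [9.2, -0.1], [12.6, 11.8]]
-21 765 [[-5.2, -11.5], [9.4, 0.7], [11.7, 11.6]]
-15 439 [[7.7, -12.0], [9.9, 0.3], [11.8, 12.2]]
-9 377 [[7.7, -12.1], [9.5, -0.1], [11.8, 12.0]]
-3 378 [[7.9, -11.8], [10.5, -0.1], [11.8, 12.0]]
3 244 [[7.5, -12.4], [9.5, 0.6], [11.8, 12.3]]
9 260 [[7.9, -12.2], [9.3, -0.1], [11.8, 12.2]]
15 178 [[7.4, -8.6], [9.1, -0.1], [10.1, 8.9]]
21 109 [[6.9, -7.4], [8.3, 0.4], [9.1, 8.4]]
27 146 [[6.8, -7.8], [9.0, 0.4], [9.6, 8.6]]
33 105 [[7.4, -7.8], [9.1, 0.4], [9.6, 8.3]]
39 104 [[6.8, -7.7], [9.1, 0.7], [9.5, 8.6]]
45 85 [[7.6, -7.7], [9.0, 0.5], [9.5, 8.3]]
51 84 [[6.9, -7.6], [9.1, 0.5], [9.4, 8.8]]
57 58 [[7.1, -7.7], [9.0, 0.8], [9.4, 8.7]]
s5 20 15 [-9.4 -2.  25.3] [ 3.1  6.4 28. ]
s5 28 17 [-6.4 -4.6 32.3] [ 6.2  8.4 35.8]
s5 36 13 [-6.  -4.2 40.7] [ 6.2  3.8 44. ]
s5 44 16 [-6.4 -5.  48.3] [ 5.9  4.5 50.9]
s5 52 13 [-6.4 -3.9 56.5] [ 6.7  7.6 59.2]
s5 60 5 [-7.8 -1.3 62.5] [-2.3  8.1 65.5]
s5 68 5 [-4.6 -0.2 72.2] [-0.6  3.  75.2]
s5 76 6 [-4.8 -0.9 79.6] [-1.5  2.9 82.2]
d5 20 5 [ 5.1  4.6 25.3] [ 8.3 10.7 27.7]
d5 28 17 [ 3.6  6.8 31.2] [10.2 12.5 34.7]
d5 36 17 [ 2.2  7.1 40.5] [ 9.3 13.3 43.8]
d5 44 13 [ 2.8  6.8 49.3] [ 9.5 10.8 52. ]
d5 52 12 [-0.4  7.  56. ] [ 9.7 12.  59.9]
d5 60 7 [ 3.1  6.1 61.8] [ 9.1  8.9 64.7]
d5 68 5 [-0.5  5.2 71.5] [ 5.4  7.2 74.6]
d5 76 6 [-0.5  5.2 78.6] [ 4.   6.6 83.1]
tip tri [0.5562 0.0397 0.1189] [0.5488 0.0335 0.1189]
tool [-0.6  8.3 82.6]
spot? [  171     0   469   291 68841] [0.4653 0.0848 0.041 ]
spot? [309 181  15  15 181] [0.5522 0.0316 0.041 ]
spot? [455 289  74  42 815] [0.6526 0.2407 0.041 ]
spot? [177 316  23  27 307] [ 0.7303 -0.0861  0.041 ]
spot? [  0 342  57  38 929] [ 0.7953 -0.2771  0.041 ]
```

```bash
python3 - <<'E'
from h import *
im,D,c=load("w5"); f,cx,cy,T=c
vv,uu=np.mgrid[0:400,0:640]
P=T[:3,3]+(np.stack([(uu-cx)/f,-(vv-cy)/f,-np.ones_like(uu,float)],-1)@T[:3,:3].T)*D[...,None]
o=r.get_obs(); Rt=R.from_rotvec(o["orientation"]).as_matrix(); Q=(P-o["tcp_pos"])@Rt*1000
for x in range(-14,12,2):
    q=Q[(np.abs(Q[...,1])<6)&(Q[...,0]>=x)&(Q[...,0]<x+2)&(Q[...,2]>-60)&(Q[...,2]<0)&(D>0)]
    if len(q): print(x,len(q),np.percentile(q[:,2],[5,25,50,75,95]).round(1))
# width profile of depth-edge rows, lowest part of gauge
b=Q[(np.abs(Q[...,1])<10)&(np.abs(Q[...,0])<14)&(Q[...,2]>50)&(Q[...,2]<95)&(D>0)]
print(b[:,2].max())
E
```

```text
-8 43 [-33.7 -33.3 -32.9 -32.6 -32.1]
-6 164 [-34.  -33.6 -33.3 -32.9 -32.2]
-4 176 [-34.1 -33.6 -33.3 -32.9 -32.5]
-2 166 [-34.1 -33.5 -33.3 -32.9 -32.4]
0 181 [-34.1 -33.6 -33.2 -32.9 -32.4]
2 164 [-34.2 -33.7 -33.2 -32.9 -32.3]
4 198 [-34.2 -33.6 -33.3 -32.9 -32.2]
6 214 [-33.8 -33.3 -32.9 -32.4 -31.7]
8 1245 [-32.8 -29.6 -23.3 -12.8  -3. ]
10 761 [-59.7 -58.2 -55.7 -23.3  -2.1]
88.08115560796873
```

Request:
servo_tool:
  commands:
    - [0,0,0,-2.4,2.5,-15,1]
    - [0,0,0,-2.4,2.5,-30,1]
    - [0,0,0,-2.4,2.5,-45,1]
    - [0,0,0,-2.4,2.5,-55,1]
    - [0,0,0,-2.4,2.5,-58,1]

```text
clock: 11.78
tcp_pos: [0.5494, 0.0323, 0.1413]
orientation: [0.225, -3.131, 0.005]
contact_force: [-0.3, 0.5, -0.5]
grip_width: 0.0177
gripper_force: 42.4
```

Request:
servo_tool:
  commands:
    - [0,0,0,0,0,0,1]
    - [0,0,0,0,0,0,1]
    - [0,0,0,0,0,0,1]
    - [0,0,0,0,0,0,1]

```text
clock: 12.12
tcp_pos: [0.5511, 0.0334, 0.1445]
orientation: [-0.226, 3.131, -0.004]
contact_force: [0.8, -0.0, -1.0]
grip_width: 0.0173
gripper_force: 42.4
```

```bash
python3 - <<'E'
from h import *
F=[]
for k in range(4):
    o=r.get_obs();F.append(o["contact_force"])
    n,nm,box=[("side","d6",(150,250,250,350)),("scene","s6",(140,240,300,400)),("wrist","w6",0),("wrist","w6",0)][k]; grab(n,nm)
print(np.round(F,2),o["tcp_pos"])
a=cv2.imread("pics/s6.png")[155:215,310:385];b=cv2.imread("pics/d6.png")[175:235,265:340]
cv2.imwrite("pics/c6.png",np.hstack([cv2.resize(x,None,fx=5.3,fy=5.3,interpolation=cv2.INTER_CUBIC) for x in(a,b)]))
E
```

```text
[[ 0.79 -0.05 -1.04]
 [-0.58  0.69 -0.61]
 [ 0.1  -0.09 -0.18]
 [ 0.31  0.26 -0.49]] [0.55085552 0.0332065  0.14424815]
```

View pics/c6.png

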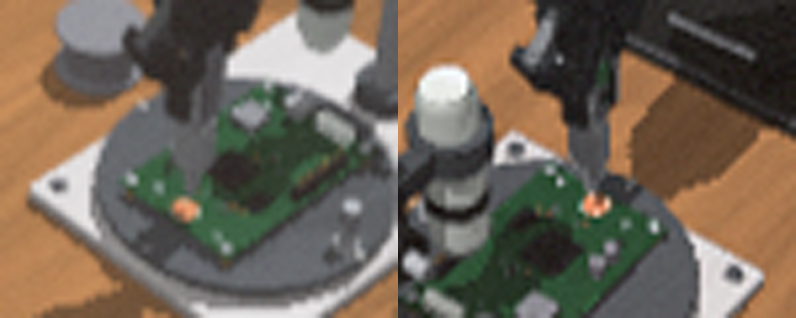

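Foot and spot line up in both views: the tip is right over the spot, at scene crop (187,192) over (186,209) and side crop (592,187) over (595,206). Next I descend gently in steps and watch the force.

Request:
servo_tool:
  commands:
    - [0,0,0,0,0,-3,1]
    - [0,0,0,0,0,-6,1]
    - [0,0,0,0,0,-9,1]
    - [0,0,0,0,0,-11,1]
    - [0,0,0,0,0,-11,1]

```text
clock: 12.73
tcp_pos: [0.5502, 0.033, 0.1321]
orientation: [-0.226, 3.133, -0.004]
contact_force: [0.5, -0.1, -0.9]
grip_width: 0.0176
gripper_force: 42.4
```

```bash
cat > m.py <<'E'
from h import *
def avg(n=12):
    F=[];p=[];q=[]
    for _ in range(n):
        o=r.get_obs();F.append(o["contact_force"]);p.append(o["tcp_pos"]);q.append(R.from_rotvec(o["orientation"]).as_matrix()[:,2]); r.grab_frame("wrist")
    print("F",np.mean(F,0).round(2),np.std(F,0).round(2),"p",np.mean(p,0).round(4),np.std(p,0).round(4),"z",np.mean(q,0).round(4))
E
python3 -c "
from m import *
avg()"
```

```text
F [-0.15  0.12 -0.81] [0.35 0.51 0.45] p [0.5506 0.0332 0.1328] [0.0001 0.0001 0.0002] z [ 0.0014 -0.0027 -1.    ]
```

Request:
servo_tool:
  commands:
    - [0,0,0,0,-1.7,0,1]
    - [0,0,0,0,-1.7,-1,1]
    - [0,0,0,0,-1.7,-2,1]
    - [0,0,0,0,-1.7,-3,1]
    - [0,0,0,0,-1.7,-3,1]

```text
clock: 13.75
tcp_pos: [0.5504, 0.0314, 0.1295]
orientation: [-0.225, 3.133, -0.004]
contact_force: [-0.4, -0.5, -1.2]
grip_width: 0.0175
gripper_force: 42.4
```

```bash
python3 -c "
from m import *
avg()"
```

```text
F [ 0.1  -0.22 -0.86] [0.55 0.48 0.41] p [0.5506 0.0315 0.1298] [0.0001 0.     0.0001] z [ 0.0014 -0.0027 -1.    ]
```

Request:
servo_tool:
  commands:
    - [0,0,0,0,0,-0.5,1]
    - [0,0,0,0,0,-1,1]
    - [0,0,0,0,0,-1.5,1]
    - [0,0,0,0,0,-1.5,1]
    - [0,0,0,0,0,-1.5,1]

```text
clock: 14.77
tcp_pos: [0.5506, 0.0315, 0.1283]
orientation: [-0.226, 3.132, -0.004]
contact_force: [-0.0, 0.6, -1.1]
grip_width: 0.0176
gripper_force: 42.4
```

```bash
python3 -c "
from m import *
avg()"
```

```text
F [-0.42 -0.07 -0.15] [0.61 0.42 0.59] p [0.5506 0.0315 0.1283] [0. 0. 0.] z [ 0.0014 -0.0027 -1.    ]
```

Request:
servo_tool:
  commands:
    - [0,0,0,0,0,-0.5,1]
    - [0,0,0,0,0,-1,1]
    - [0,0,0,0,0,-1.5,1]
    - [0,0,0,0,0,-2,1]
    - [0,0,0,0,0,-2,1]

```text
clock: 15.78
tcp_pos: [0.5506, 0.0315, 0.1263]
orientation: [-0.226, 3.132, -0.004]
contact_force: [-0.6, -0.8, 0.2]
grip_width: 0.0173
gripper_force: 42.5
```

```bash
python3 -c "
from m import *
avg(20)
grab('wrist','w7')
a=grab('scene','s7')[0][155:215,310:385];b=grab('side','d7')[0][175:235,265:340]
cv2.imwrite('pics/c7.png',np.hstack([cv2.resize(x,(266,213),interpolation=cv2.INTER_CUBIC) for x in(a,b,cv2.imread('pics/w7.png')[140:230,255:367])]))"
```

```text
F [-0.21 -0.35  0.68] [0.47 0.47 0.37] p [0.5506 0.0315 0.1263] [0. 0. 0.] z [ 0.0015 -0.0027 -1.    ]
```

View pics/c7.png

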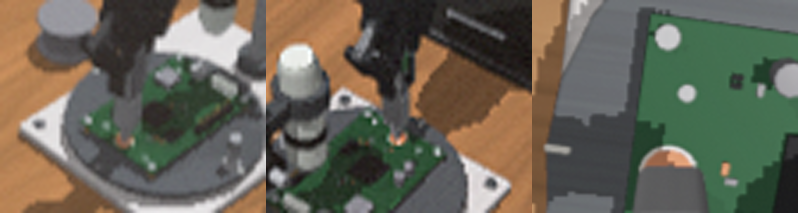

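```bash
python3 - <<'E'
from h import *
for a,b in(("s2","s7"),("d2","d7"),("w5","w7")):
    for n in(a,b):
        im,D,c=load(n)
        im4=cv2.resize(im,None,fx=4,fy=4,interpolation=cv2.INTER_CUBIC)
        hs=cv2.cvtColor(im4,cv2.COLOR_BGR2HSV)
        m=cv2.inRange(hs,(2,70,90),(18,210,255)); v,u=np.nonzero(m); u=(u+.5)/4-.5;v=(v+.5)/4-.5
        X=np.array([plane(c,x,y,.041) for x,y in zip(u,v)])
        k=np.hypot(X[:,0]-.5525,X[:,1]-.0313)<.013
        x=X[k]*1000; print(n,k.sum(),x.mean(0).round(1),np.percentile(x,[2,98],axis=0)[:,:2].round(1).tolist())
    if n!="w7":
        # foot silhouette: darkened/changed copper pixels
        A,_,c=load(a);B,_,_=load(b)
        vd=-c[3][:3,2]; print("view dir xy",vd[:2].round(2))
E
```

```text
s2 260 [553.3  32.6  41. ] [[544.9, 24.2], [561.2, 40.8]]
s7 158 [554.3  30.3  41. ] [[545.4, 24.1], [561.1, 39.8]]
view dir xy [-0.51  0.48]
d2 283 [552.4  30.7  41. ] [[543.8, 22.3], [560.9, 39.3]]
d7 178 [549.9  32.8  41. ] [[543.8, 24.3], [558.7, 39.8]]
view dir xy [ 0.4  -0.57]
w5 2989 [552.2  31.6  41. ] [[545.4, 24.7], [559.0, 38.4]]
w7 1594 [547.5  30.8  41. ] [[544.9, 24.7], [550.0, 37.1]]
```

Request:
servo_tool:
  commands:
    - [0,0,0,0,0,-0.4,1]
    - [0,0,0,0,0,-0.8,1]
    - [0,0,0,0,0,-0.8,1]
    - [0,0,0,0,0,-0.8,1]
    - [0,0,0,0,0,-0.8,1]

```text
clock: 17.35
tcp_pos: [0.5506, 0.0315, 0.1255]
orientation: [-0.226, 3.132, -0.004]
contact_force: [0.5, -0.3, 0.9]
grip_width: 0.0173
gripper_force: 42.6
```

```bash
python3 -c "
from m import *
avg(20)
print(r.hand_in())"
```

```text
F [ 0.04 -0.05  0.83] [0.51 0.43 0.48] p [0.5506 0.0315 0.1255] [0. 0. 0.] z [ 0.0014 -0.0027 -1.    ]
the job is handed in; nothing more can be done
None
```

I turned the stage half a turn and handed the job in with the gripper holding the gauge upright on the check spot, foot within about 1–2 mm of its centre and pressing about 1.6 N (roughly 2.5–3 mm in); no verdict came back.

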